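Slide a sign panel out over the ledge's end for edge painting

ROBOT

A 7-joint arm with a two-finger parallel gripper is mounted at the origin on the work surface. World frame = base frame: x ahead of the robot, y to its left, z up, the work surface at z = 0. Lengths are in mm, angles in rad, forces in N, time in s.
With the tool pointing down it reaches from about 400 to 900 mm from the base axis. Payload 5.5 kg.
Tool frame: the origin (TCP) lies at the very end of the fingers, on their centre line; the grasp point (between the pads) lies 19 mm behind it (hold_point_z is the distance from the TCP to the grasp point, in mm); z points along the fingers, y is the line along which they close (so a half turn about z gives the same grasp; the last joint's range is limited). The gripper opens to 85 mm and grips with 20 to 120 N. Pads are 22 mm wide; open, the fingers measure 114 mm over their backs; the gripper's body (76 mm by 85 mm) begins 54 mm behind the grasp point. The pads swing forward as they close: fully open they stand 13 mm farther back than shut.
Start: joints at [-0.981, 0.501, -0.427, 1.55, 0.221, 1.138, -0.21], TCP at [208.621, 615.611, 231.31] pointing down, gripper open.
Joint ranges: [-2.88, 2.88], [-0.31, 2.03], [-1.54, 1.56], [0.2, 2.42], [-1.41, 4.55], [0.19, 2.02], [-2.57, 2.57]. Speed limits (rad/s): [2.57, 2.57, 3.14, 3.14, 3.14, 3.14, 3.14].

INTERFACE

Orientations are given as [roll, pitch, yaw] about the fixed x, y, z axes, in that order (R = Rz(yaw) Ry(pitch) Rx(roll)).
In Python, from rig import * gives the robot as it stands. The module is installed in compiled form; this text tells all that it offers.
- The arm moves only by the tool play_rows, never from a script. Its argument "series" is a list of rows, each an object of numbers: "hand": the gripper's target within -1 to 1 (shut at 1, half-way at 0, fully open at -1); "dx", "dy", "dz": the shift along the world's x, y, z in units of 60 mm (1.0 is 60 mm); "spin": the turn about the world's z in units of 6 degrees (1.0 is 6 degrees). A call has 1 to 8 rows; each row is the pose to reach, as a shift and turn from the pose commanded when the call began; what a row does not reach only later rows make up. A row lasts 1/8 s, in which the tool goes at most 62.5 mm and 10.7 degrees, less where a joint would pass 70% of its speed; a pose out of reach is approached as far as the arm can. A call with a gripper value outside its range is refused whole. The fingers move at their own pace and stop on an object; "newtons" is the grip in N (left out, the last holds). Time passes only in rows, so rows that repeat a pose let the fingers close. It gives the time, the measured TCP pose, the force, the opening and the grip force at its end, in the units of the state.
- get_state(): the state, without advancing time (a new reading comes with each control period).
- capture(name): name is "scene" or "top"; returns the picture (480x640x3 uint8, red, green, blue); there is no depth.
- camera_model(name): a dict with "fovy" (degrees; the focal length in pixels is half the picture's height over the tangent of half this angle, whatever the lens; pixels are square), "cx", "cy" (the principal point, pixels), "R" (3x3) and "t" (3): a world point X has camera coordinates R X + t. Camera axes: x right, y down, z forward; pixel columns grow to the right and rows downward; lengths in mm; the calibration is good to about 2 mm. A picture is of the moment at which its call begins. camera_model takes no time and is no camera call.
- hand_in(): hands the job in; it is judged then, once.
The state is a dict: "t": time; "joint_pos": joint angles; "joint_velocities": joint speeds; "tau": joint torques, N m; "eef_pos": TCP position; "tcp_rot": TCP orientation; "force": force on the tool from outside, world axes, zero at the start; "wrist_torque": the same for the moment, N m; "width": finger opening in mm; "grasp_force": force on a finger pad.
Only numpy, scipy, OpenCV 4.12 (cv2) and the standard library are available. Lean on these libraries where they do the work, as an engineer would, in place of code of your own. Each camera call takes 0.05 s, during which the arm holds its last target. There are 200 camera calls.

TASK

With the fingertips, gently push the white sign panel along its ledge towards the red paint pot, until the whole bare-wood strip at the leading end of the panel hangs out past that end of the ledge, with at least two thirds of the panel still lying on the ledge. Leave it flat, at rest and roughly straight along the ledge; only push it, never lift it or flick it, and do not disturb the paint pots or the other things on the bench.

Things in the scene. Friction and masses are not known exactly. Their poses are not given: they have to be found in the camera images.
- ledge: Fixed dark wooden ledge: board 160 (x) by 360 mm (y, its length), top 60 mm above the bench, on inset legs. Origin on the bench under its middle; z up; y within 0.2 rad of world y. Its ends are at y = +180 and -180 mm. On the +x edge a fence 12 mm thick, 12 mm high above the top (inner face at x = +68 mm); other sides open.
- panel: Loose rigid sign panel, 100 (x) by 180 (y) by 6 mm thick, 0.1 to 0.19 kg, lying flat on the ledge, its y within 0.1 rad of the ledge's; origin at the centre of its underside. White face with dark strokes; at each end (y = -90, +90 mm) a bare light-wood strip 25 mm wide, full width. Nothing overhangs at first. It slides with ordinary friction and stops when no longer pushed.
- red_pot: Small closed white paint pot with red band and red top, 64 mm across, 50 mm high, loose; origin at the centre of its underside. It stands on the bench beyond one end of the ledge, its centre 90 to 130 mm past that end; which end varies.
- blue_pot: The same pot with blue band and top, beyond the other end of the ledge; origin at the centre of its underside.
- mug: White mug, 80 mm across, 95 mm high, loose on the bench at the robot's left; origin at the centre of its underside. Leave alone.
- jar: Amber jar with black cap, 68 mm across, 100 mm high, loose on the bench at the robot's right; origin at the centre of its underside. Leave alone.
- tape_roll: Yellow tape roll, 96 mm across, 25 mm high, lying on the bench at the robot's right; origin at the centre of its underside. Leave alone.
- brush: Paint brush, 200 mm long, lying across on the bench behind the ledge; leave alone.
- scraper: Flat scraper, 280 mm long, lying on the bench at the robot's left; leave alone.
Not all that is in view belongs to the job. Of the things like the panel, leave any that is pink, purple or turquoise; of the rest the larger one is meant.

How it is judged (in metres and radians):
At the end, for the whole second after the job is handed in: The panel lies flat on the ledge at rest, its length within about 11 degrees of the ledge's, and overhangs the end on the red pot's side by 25 to 60 mm (the whole bare strip, at most a third of the panel), its middle no more than 50 mm towards the open long side from the ledge's middle line (((y of red_pot in the frame of ledge above 0 m and y of panel in the frame of ledge between 0.115 and 0.15 m) or (y of red_pot in the frame of ledge below 0 m and y of panel in the frame of ledge between -0.15 and -0.115 m)) and x of panel in the frame of ledge above -0.05 m and z of panel in the frame of ledge between 0.055 and 0.065 m and angle between panel's own z axis and vertical below 0.06 rad and angle between the y axis of panel and the y axis of ledge, either way round below 0.2 rad and linear speed of panel below 0.01 m/s); the robot touches nothing.
It fails at once if the panel is lifted off the ledge (z of panel in the frame of ledge above 0.072 m).
It fails at once if the panel is tipped or falls off the ledge (angle between panel's own z axis and vertical above 0.25 rad or z of panel in the frame of ledge below 0.042 m).
It fails at once if the panel is flicked or shoved faster than 0.35 m/s (linear speed of panel above 0.35 m/s).
It fails at once if a paint pot or another thing on the bench is shifted by more than 25 mm (distance of any of red_pot, blue_pot, mug, jar, tape_roll, brush, scraper from where it was at the start of the episode above 0.025 m).
It also fails if it takes over 38 s, if anything falls off the work surface, if the arm or the gripper's body presses on something with over 40 N, if the wrist force passes 120 N, or if a joint passes its speed limit or range.

## Working session

There is one attempt and no reset: what is moved stays moved. The work goes in short steps, Python scripts to look and compute and a tool call to move; the robot and the scene stay as the last step left them, time stands still between calls to the robot, and variables do not carry over. Pictures are saved under pics/ and viewed, at most 10 in all, crops included, and the job is handed in when it is done.

Besides the shell and the picture viewer there is one more tool, called after "Emit:" in YAML: its name, and indented under it one key for each argument. play_rows: Moves the arm, as the interface text tells. Its arguments: {"type":"object","properties":{"series":{"type":"array","items":{"type":"object","properties":{"hand":{"type":"number"},"dx":{"type":"number"},"dy":{"type":"number"},"dz":{"type":"number"},"spin":{"type":"number"}}}},"newtons":{"type":"number"}},"required":["series"]}

```bash
mkdir -p pics
python3 - <<'E'
from rig import *
import cv2,numpy as np
for n in("scene","top"):
    im=capture(n);cv2.imwrite(f"pics/{n}0.png",im[:,:,::-1]);m=camera_model(n);print(n,m)
s=get_state();print(s["t"],s["eef_pos"],s["tcp_rot"],s["width"],s["force"])
E
```

```text
scene {'fovy': 57.04049613640843, 'cx': 310.08833026966266, 'cy': 240.17900476097498, 'R': array([[-0.5157455 ,  0.85665019,  0.01253119],
       [ 0.52722077,  0.32887402, -0.78350503],
       [-0.67531092, -0.39748249, -0.62125907]]), 't': array([ 217.78578355, -221.73012619, 1564.67907682])}
top {'fovy': 44.641569029791626, 'cx': 319.83906608560295, 'cy': 240.99428934167855, 'R': array([[-0.01924478, -0.99969723, -0.01533276],
       [-0.98599389,  0.0215176 , -0.16538758],
       [ 0.16566743,  0.01193516, -0.98610945]]), 't': array([  34.94527398,  473.37901046, 1548.27830735])}
0.1 [208.52806284 614.98799274 230.38355534] [-3.13987472e+00 -4.58744468e-05  2.81477314e+00] 85.64632913623761 [-0.23343623 -0.49614917 -0.38533907]
```

View pics/top0.png

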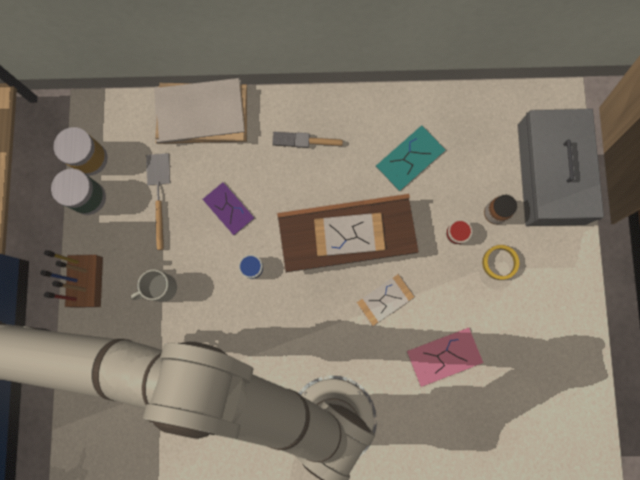

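View pics/scene0.png

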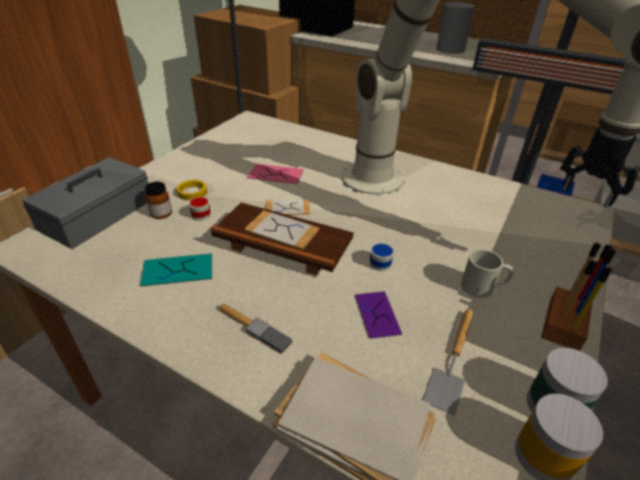

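The top view shows the panel at about (350,234) on the dark ledge, whose corners are near (278,213), (410,197), (419,248) and (286,270). The red pot is at (459,231), on the world −y side, and the blue pot at (251,267). So the push goes towards −y, starting from the panel's left end.

```bash
cat > h.py <<'E'
from rig import *
import cv2,numpy as np
def ray(n,uv,z):
    m=camera_model(n);f=240/np.tan(np.radians(m["fovy"]/2));R,t=m["R"],m["t"]
    uv=np.atleast_2d(uv).astype(float)
    d=np.c_[(uv[:,0]-m["cx"])/f,(uv[:,1]-m["cy"])/f,np.ones(len(uv))]@R
    c=-R.T@t
    return (c+d*((z-c[2])/d[:,2])[:,None])[:,:2]
def rect(mask,z):
    cs,_=cv2.findContours(mask,cv2.RETR_EXTERNAL,cv2.CHAIN_APPROX_NONE)
    c=max(cs,key=cv2.contourArea)[:,0]
    w=ray("top",c,z).astype(np.float32)
    (cx,cy),sz,a=cv2.minAreaRect(w)
    b=cv2.boxPoints(((cx,cy),sz,a))
    e=max((b[1]-b[0],b[2]-b[1]),key=np.linalg.norm)
    if e[1]<0:e=-e
    return np.array([cx,cy]),np.linalg.norm(b[1]-b[0]),np.linalg.norm(b[2]-b[1]),np.arctan2(-e[0],e[1]),c
def measure(im):
    v=cv2.cvtColor(im,cv2.COLOR_RGB2HSV);V=v[:,:,2]
    roi=np.zeros(V.shape,np.uint8);roi[185:285,268:470]=255
    poly=np.zeros_like(roi);cv2.fillConvexPoly(poly,np.array([(278,213),(410,197),(418,248),(286,270)]),255)
    dark=((V<115)&(v[:,:,1]>70)).astype(np.uint8)*255&roi
    far=cv2.dilate(poly,np.ones((7,7)));dark&=far
    br=((V>125)).astype(np.uint8)*255
    return dark,br,poly
E
python3 - <<'E'
from h import *
im=capture("top");d,b,p=measure(im)
L=rect(d,60);print("ledge",L[:4])
er=cv2.erode(p,np.ones((9,9)));P=rect(b&er,66);print("panel",P[:4])
for nm,uv in(("red",(459,229)),("blue",(251,266))):print(nm,ray("top",uv,50))
print("corners",ray("top",[(279,218),(410,202),(418,248),(286,270)],60))
o=im[:,:,::-1].copy();cv2.polylines(o,[L[4]],1,(0,255,0));cv2.polylines(o,[P[4]],1,(255,0,255))
cv2.imwrite("pics/m.png",cv2.resize(o[170:300,250:480],None,fx=3.4,fy=3.4,interpolation=cv2.INTER_NEAREST))
E
```

```text
ledge (array([487.91238403, -49.65118408]), np.float32(357.75186), np.float32(153.16653), np.float32(0.12741001))
panel (array([487.44107056, -53.3481369 ]), np.float32(181.05704), np.float32(101.23133), np.float32(0.06849048))
red [[ 496.87668977 -350.92557306]]
blue [[408.25075943 211.16453449]]
corners [[ 535.97799299  134.09695827]
 [ 572.19481994 -220.93711069]
 [ 445.91267967 -236.60705228]
 [ 394.28835249  116.53373033]]
```

View pics/m.png

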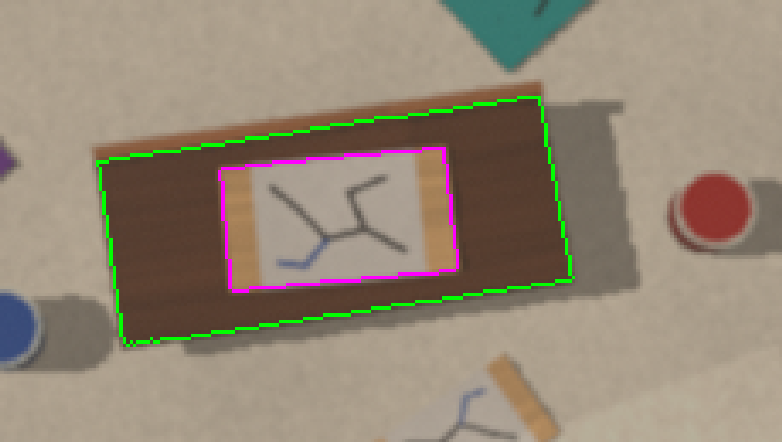

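The outlines fit both objects. The ledge is centred at (488,−50) with yaw 0.127, and the panel is centred at (487,−53) with yaw 0.068. That means pushing about 127 mm along (0.127,−0.992). First I'll bring the arm over the start point with the fingers half shut and their closing line across the ledge.

Emit:
play_rows:
  series:
    - {"dx": 0.4,"dy": -0.8,"spin": -1,"hand": 0}
    - {"dx": 0.8,"dy": -1.6,"spin": -2.5,"hand": 0}
    - {"dx": 1.2,"dy": -2.4,"spin": -4,"hand": 0}
    - {"dx": 1.6,"dy": -3.3,"spin": -5.5,"hand": 0}
    - {"dx": 2,"dy": -4.1,"spin": -7,"hand": 0}
    - {"dx": 2.4,"dy": -5,"spin": -8.5,"hand": 0}
    - {"dx": 2.8,"dy": -5.8,"spin": -10,"hand": 0}
    - {"dx": 3.2,"dy": -6.6,"spin": -10.7,"hand": 0}
  newtons: 20

```text
invalid input
```

Emit:
play_rows:
  series:
    - {"dx": 0.4,"dy": -0.8,"dz": 0.0,"spin": -1.0,"hand": 0.0}
    - {"dx": 0.8,"dy": -1.6,"dz": 0.0,"spin": -2.5,"hand": 0.0}
    - {"dx": 1.2,"dy": -2.4,"dz": 0.0,"spin": -4.0,"hand": 0.0}
    - {"dx": 1.6,"dy": -3.3,"dz": 0.0,"spin": -5.5,"hand": 0.0}
    - {"dx": 2.0,"dy": -4.1,"dz": 0.0,"spin": -7.0,"hand": 0.0}
    - {"dx": 2.4,"dy": -5.0,"dz": 0.0,"spin": -8.5,"hand": 0.0}
    - {"dx": 2.8,"dy": -5.8,"dz": 0.0,"spin": -10.0,"hand": 0.0}
    - {"dx": 3.2,"dy": -6.6,"dz": 0.0,"spin": -10.7,"hand": 0.0}
  newtons: 20

```text
t: 1.15
eef_pos: [401.1, 217.9, 231.4]
tcp_rot: [3.141, -0.0, 1.691]
force: [1.2, 0.8, -0.2]
width: 42.8
grasp_force: 0.0
```

Emit:
play_rows:
  series:
    - {"dx": 0.4,"dy": -0.8,"dz": 0.0,"spin": 0.0,"hand": 0.0}
    - {"dx": 0.8,"dy": -1.6,"dz": -0.4,"spin": 0.0,"hand": 0.0}
    - {"dx": 1.18,"dy": -2.4,"dz": -1.0,"spin": 0.0,"hand": 0.0}
    - {"dx": 1.18,"dy": -2.4,"dz": -1.7,"spin": 0.0,"hand": 0.0}
    - {"dx": 1.18,"dy": -2.4,"dz": -2.2,"spin": 0.0,"hand": 0.0}
    - {"dx": 1.18,"dy": -2.4,"dz": -2.4,"spin": 0.0,"hand": 0.0}
    - {"dx": 1.18,"dy": -2.4,"dz": -2.4,"spin": 0.0,"hand": 0.0}

```text
t: 2.02
eef_pos: [471.0, 75.7, 87.0]
tcp_rot: [-3.14, 0.0, 1.695]
force: [0.2, -0.9, -1.0]
width: 42.9
grasp_force: 0.0
```

Emit:
play_rows:
  series:
    - {"dx": 0.0,"dy": 0.0,"dz": -0.2,"spin": 0.0,"hand": 0.0}
    - {"dx": 0.0,"dy": 0.0,"dz": -0.36,"spin": 0.0,"hand": 0.0}
    - {"dx": 0.0,"dy": 0.0,"dz": -0.4,"spin": 0.0,"hand": 0.0}
    - {"dx": 0.0,"dy": 0.0,"dz": -0.4,"spin": 0.0,"hand": 0.0}

```text
t: 2.52
eef_pos: [471.4, 75.6, 63.3]
tcp_rot: [-3.141, -0.0, 1.694]
force: [0.3, 0.5, -0.1]
width: 42.9
grasp_force: 0.0
```

Run:
```python
from h import *
im=capture("scene");cv2.imwrite("pics/s1.png",cv2.resize(im[170:290,190:390,::-1],None,fx=4,fy=4))
```

```text
(no output)
```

View pics/s1.png

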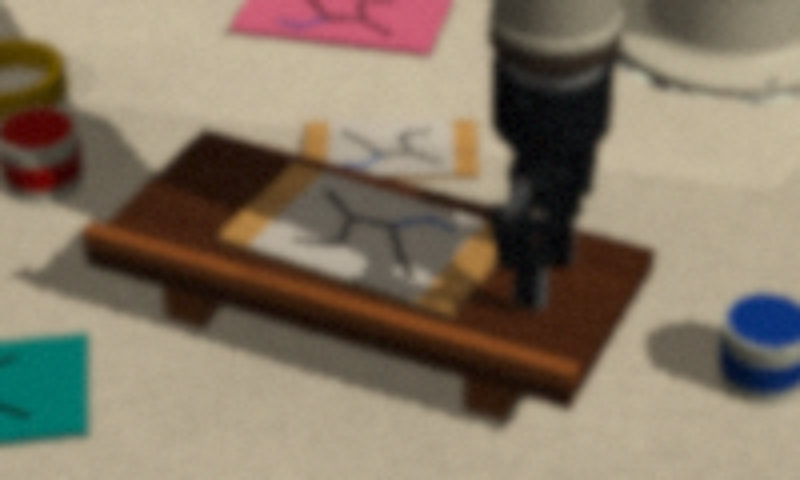

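The fingers stand on the ledge just behind the panel's rear strip (crop ~(530,290)), with no contact yet. I'll feel for the ledge top.

Emit:
play_rows:
  series:
    - {"dx": 0.0,"dy": 0.0,"dz": -0.02,"spin": 0.0,"hand": 0.0}
    - {"dx": 0.0,"dy": 0.0,"dz": -0.04,"spin": 0.0,"hand": 0.0}
    - {"dx": 0.0,"dy": 0.0,"dz": -0.04,"spin": 0.0,"hand": 0.0}

```text
t: 2.95
eef_pos: [471.4, 75.6, 60.9]
tcp_rot: [-3.142, -0.0, 1.694]
force: [-0.4, -0.8, 0.7]
width: 42.6
grasp_force: 0.0
```

Emit:
play_rows:
  series:
    - {"dx": 0.0,"dy": 0.0,"dz": -0.02,"spin": 0.0,"hand": 0.0}
    - {"dx": 0.0,"dy": 0.0,"dz": -0.03,"spin": 0.0,"hand": 0.0}
    - {"dx": 0.0,"dy": 0.0,"dz": -0.03,"spin": 0.0,"hand": 0.0}

```text
t: 3.32
eef_pos: [471.4, 75.6, 59.0]
tcp_rot: [-3.141, -0.0, 1.694]
force: [0.3, -0.1, -0.8]
width: 42.4
grasp_force: 0.0
```

Emit:
play_rows:
  series:
    - {"dx": 0.0,"dy": 0.0,"dz": -0.02,"spin": 0.0,"hand": 0.0}
    - {"dx": 0.0,"dy": 0.0,"dz": -0.03,"spin": 0.0,"hand": 0.0}
    - {"dx": 0.0,"dy": 0.0,"dz": -0.03,"spin": 0.0,"hand": 0.0}

```text
t: 3.7
eef_pos: [471.6, 75.6, 58.2]
tcp_rot: [3.141, -0.0, 1.694]
force: [-2.4, 0.6, 10.8]
width: 42.4
grasp_force: 5.4
```

Contact with the ledge at TCP z ≈ 58.3, so I'll lift 2 mm and push.

Emit:
play_rows:
  series:
    - {"dx": 0.0,"dy": 0.0,"dz": 0.04,"spin": 0.0,"hand": 0.0}
    - {"dx": 0.01,"dy": -0.1,"dz": 0.04,"spin": 0.0,"hand": 0.0}
    - {"dx": 0.025,"dy": -0.2,"dz": 0.04,"spin": 0.0,"hand": 0.0}
    - {"dx": 0.04,"dy": -0.3,"dz": 0.04,"spin": 0.0,"hand": 0.0}
    - {"dx": 0.05,"dy": -0.4,"dz": 0.04,"spin": 0.0,"hand": 0.0}
    - {"dx": 0.065,"dy": -0.5,"dz": 0.04,"spin": 0.0,"hand": 0.0}
    - {"dx": 0.08,"dy": -0.6,"dz": 0.04,"spin": 0.0,"hand": 0.0}
    - {"dx": 0.09,"dy": -0.7,"dz": 0.04,"spin": 0.0,"hand": 0.0}

```text
t: 4.7
eef_pos: [476.8, 33.3, 59.7]
tcp_rot: [-3.141, -0.0, 1.694]
force: [0.3, 0.9, -0.4]
width: 42.6
grasp_force: 0.3
```

Emit:
play_rows:
  series:
    - {"dx": 0.015,"dy": -0.12,"dz": 0.0,"spin": 0.0,"hand": 0.0}
    - {"dx": 0.03,"dy": -0.24,"dz": 0.0,"spin": 0.0,"hand": 0.0}
    - {"dx": 0.045,"dy": -0.36,"dz": 0.0,"spin": 0.0,"hand": 0.0}
    - {"dx": 0.06,"dy": -0.48,"dz": 0.0,"spin": 0.0,"hand": 0.0}
    - {"dx": 0.075,"dy": -0.6,"dz": 0.0,"spin": 0.0,"hand": 0.0}
    - {"dx": 0.09,"dy": -0.7,"dz": 0.0,"spin": 0.0,"hand": 0.0}
    - {"dx": 0.1,"dy": -0.8,"dz": 0.0,"spin": 0.0,"hand": 0.0}
    - {"dx": 0.1,"dy": -0.8,"dz": 0.0,"spin": 0.0,"hand": 0.0}

```text
t: 5.7
eef_pos: [482.9, -15.1, 59.8]
tcp_rot: [3.141, 0.0, 1.693]
force: [-0.5, 0.8, -0.1]
width: 42.6
grasp_force: 0.0
```

Run:
```python
from h import *
im=capture("top");print(get_state()["eef_pos"],get_state()["force"])
cv2.imwrite("pics/t2.png",cv2.resize(im[170:300,250:480,::-1],None,fx=3.4,fy=3.4))
```

```text
[482.86452745 -14.73961261  59.71681363] [0.53716328 0.24328201 0.13103945]
```

View pics/t2.png

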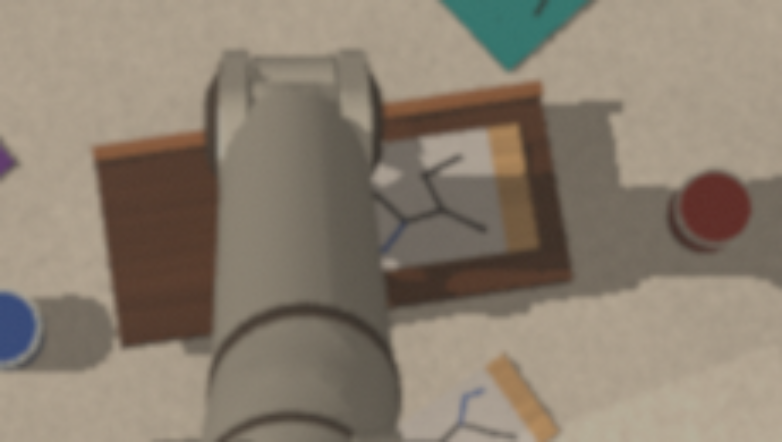

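The panel is sliding straight; its leading edge runs from about (518,123) to (539,248) in the crop, not yet past the ledge end at ~(555,185).

```bash
cat >> h.py <<'E'
def toL(p):
    d=np.atleast_2d(p)-[487.9,-49.65];c,s=np.cos(.127),np.sin(.127)
    return np.c_[c*d[:,0]+s*d[:,1],-s*d[:,0]+c*d[:,1]]
E
python3 - <<'E'
from h import *
g=lambda l:np.array(l)/3.4+[250,170]
print(toL(ray("top",g([(518,123),(539,248)]),66)),toL(get_state()["eef_pos"][:2]))
print(toL(ray("top",g([(541,97),(572,282)]),60)))
E
```

```text
[[  52.34683654 -157.25496545]
 [ -48.95780883 -156.56211551]] [[-0.57320803 35.26701807]]
[[  71.77395946 -179.8741582 ]
 [ -78.55049854 -178.44484747]]
```

Panel centre is at ledge y ≈ −67 mm and straight. It needs 65 mm more.

Emit:
play_rows:
  series:
    - {"dx": 0.02,"dy": -0.15,"dz": 0.0,"spin": 0.0,"hand": 0.0}
    - {"dx": 0.04,"dy": -0.3,"dz": 0.0,"spin": 0.0,"hand": 0.0}
    - {"dx": 0.06,"dy": -0.45,"dz": 0.0,"spin": 0.0,"hand": 0.0}
    - {"dx": 0.08,"dy": -0.6,"dz": 0.0,"spin": 0.0,"hand": 0.0}
    - {"dx": 0.1,"dy": -0.75,"dz": 0.0,"spin": 0.0,"hand": 0.0}
    - {"dx": 0.115,"dy": -0.9,"dz": 0.0,"spin": 0.0,"hand": 0.0}
    - {"dx": 0.13,"dy": -1.02,"dz": 0.0,"spin": 0.0,"hand": 0.0}
    - {"dx": 0.135,"dy": -1.07,"dz": 0.0,"spin": 0.0,"hand": 0.0}

```text
t: 6.75
eef_pos: [490.9, -79.2, 59.7]
tcp_rot: [-3.142, 0.0, 1.694]
force: [-1.0, 0.5, 0.7]
width: 42.8
grasp_force: 0.5
```

Emit:
play_rows:
  series:
    - {"dx": 0.0,"dy": 0.0,"dz": 0.0,"spin": 0.0,"hand": 0.0}
    - {"dx": -0.04,"dy": 0.3,"dz": 0.0,"spin": 0.0,"hand": 0.0}
    - {"dx": -0.06,"dy": 0.5,"dz": 0.0,"spin": 0.0,"hand": 0.0}
    - {"dx": -0.06,"dy": 0.5,"dz": 0.6,"spin": 0.0,"hand": 0.0}
    - {"dx": -0.06,"dy": 0.5,"dz": 1.4,"spin": 0.0,"hand": 0.0}
    - {"dx": -0.06,"dy": 1.2,"dz": 2.2,"spin": 0.0,"hand": 0.0}
    - {"dx": -0.06,"dy": 2.0,"dz": 2.8,"spin": 0.0,"hand": 0.0}
    - {"dx": -0.06,"dy": 2.9,"dz": 2.8,"spin": 0.0,"hand": 0.0}

```text
t: 7.75
eef_pos: [489.2, 98.2, 231.5]
tcp_rot: [3.134, -0.001, 1.695]
force: [0.8, 0.3, -0.5]
width: 42.7
grasp_force: 0.0
```

Emit:
play_rows:
  series:
    - {"dx": 0.0,"dy": 0.8,"dz": 0.0,"spin": 0.0,"hand": 0.0}
    - {"dx": 0.0,"dy": 1.6,"dz": 0.0,"spin": 0.0,"hand": 0.0}
    - {"dx": 0.0,"dy": 2.0,"dz": 0.0,"spin": 0.0,"hand": 0.0}
    - {"dx": 0.0,"dy": 2.0,"dz": 0.0,"spin": 0.0,"hand": 0.0}

```text
t: 8.25
eef_pos: [485.8, 219.0, 227.5]
tcp_rot: [-3.141, -0.001, 1.701]
force: [0.8, -0.6, 0.4]
width: 42.2
grasp_force: 0.0
```

Run:
```python
from h import *
im=capture("top");print(get_state()["t"])
cv2.imwrite("pics/t3.png",cv2.resize(im[170:300,250:480,::-1],None,fx=3.4,fy=3.4))
```

```text
8.3
```

View pics/t3.png

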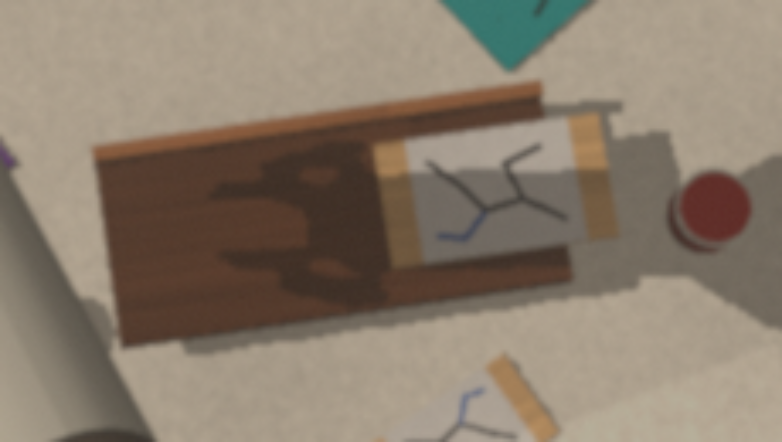

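The panel now overhangs the red-pot end. Its corners are near (373,143), (602,112), (618,237) and (391,269), and the whole bare strip is past the ledge end. I'll check the numbers.

Run:
```python
from h import *
g=lambda l:np.array(l)/3.4+[250,170]
P=toL(ray("top",g([(373,143),(602,112),(618,237),(391,269)]),66));print(P,P.mean(0))
m=P.mean(0);ok=-147<m[1]<-118 and abs(m[0])<40
print(ok)
if ok: print(hand_in())
```

```text
[[  53.45145493  -41.30835611]
 [  51.23765608 -224.39961988]
 [ -49.50322968 -219.12628895]
 [ -48.24374782  -39.40818632]] [   1.73553338 -131.06061282]
True
the job is handed in; nothing more can be done
None
```

The job is handed in: by the last picture the panel sits straight on the ledge, overhanging the red-pot end by about 41 mm (25–60 allowed), with the arm clear; the hand-in returned no verdict.

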